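Let the balm tin down through the dispenser gate

TASK

Two equal counter dispensers stand on the table, one loaded with a round balm tin, the other with a soap bar. With the fingertips, press down the paddle of the dispenser that holds the round tin and keep it down until the tin has slid past the raised gate and lies in the tray at its foot, then let the paddle up so that the gate shuts again. Work the paddle only: do not touch the tin, the gates or the soap bar, leave the soap's dispenser shut, and leave the other things on the table where they are.

Things in the scene. Friction and masses are not known exactly. Their poses are not given: they have to be found in the camera images.
- balm_stand: Dispenser with the balm tin: fixed plywood stand, base 270 x 112 mm. Origin: underside, below the lane's middle; x up the chute, y to the lever's side, z up. Lane 62 mm wide, open above: tray x -115 to -20 mm, floor falling 6 degrees forward from z 36 to 26, walls to z 62; then a slippery chute rising at 24 degrees to x +133 mm (stand's top z 135). May stand left or right, turned up to 20 degrees.
- soap_stand: Dispenser with the soap bar; same sizes and frame as balm_stand. Leave it shut.
- balm_lever (a joint): rocking lever of the balm tin's dispenser, pivot at x -30, y +47, z 72 mm of its stand: 0 rad at rest (gate shut), grows as the paddle is pressed, stop at 0.5 rad (gate 35 mm clear of the chute floor); a load passes from about 0.3 rad. A spring brings it back to 0 when let go. The paddle takes about 1 to 3 N to press, more against the stop.
- soap_lever (a joint): rocking lever of the soap's dispenser, pivot at x -30, y +47, z 72 mm of its stand: 0 rad at rest (gate shut), grows as the paddle is pressed, stop at 0.5 rad (gate 35 mm clear of the chute floor); a load passes from about 0.3 rad. A spring brings it back to 0 when let go. The paddle takes about 1 to 3 N to press, more against the stop.
- balm_paddle: flat wooden paddle 40 x 36 x 7 mm on the tray-side end of the balm tin's lever, beside the tray; origin: centre of its top face, z up out of it, x towards the gate. At rest level at x -118, y +60, z +84 mm of balm_stand; fully pressed its centre is 43 mm lower and 5 mm nearer the pivot, leaning 0.5 rad. The part to press.
- soap_paddle: flat wooden paddle 40 x 36 x 7 mm on the tray-side end of the soap's lever, beside the tray; origin: centre of its top face, z up out of it, x towards the gate. At rest level at x -118, y +60, z +84 mm of soap_stand; fully pressed its centre is 43 mm lower and 5 mm nearer the pivot, leaning 0.5 rad. Leave it alone.
- balm_gate: steel gate 56 mm wide, 36 mm high, 4 mm thick across the balm tin's chute at x +38 mm of its stand, on the other end of the lever; origin at its lower edge, 47 mm to the lever's side of the lane's middle.
- soap_gate: steel gate 56 mm wide, 36 mm high, 4 mm thick across the soap's chute at x +38 mm of its stand, on the other end of the lever; origin at its lower edge, 47 mm to the lever's side of the lane's middle.
- balm_tin: round screw-top tin, 54 mm across, 21 mm high, about 50 g, lying flat on the chute behind the shut gate; origin at the centre of its underside, z out of its lid. Once the gate is up it slides down within about a second, to lie against the tray's front wall.
- soap_bar: soap bar in a paper band, 78 x 53 x 25 mm, lying lengthwise in the other chute behind its gate; origin at the centre of its underside. Stays there.
- spare_tin: another balm tin, 54 mm across, 21 mm high, standing on the table to the right of the dispensers; origin at the centre of its underside. Bystander.
- spare_soap: another soap bar, 53 x 78 x 25 mm, on the table to the left of the dispensers; origin at the centre of its underside. Bystander.
Things that resemble listed ones, but are neither listed nor needed, are in the scene too. What is shaped like the balm_tin but blue, turquoise or yellow is not meant.

How it is judged:
On the way, in this order (a step that is already met when the one before it is completed fails the run):
1. a fingertip presses the paddle of the tin's dispenser and its lever starts to rock (past 0.1 rad) (value of joint balm_lever above 0.1 rad and contact force between the fingers and balm_paddle above 0.3 N).
2. the tin lies in the tray while the fingers still holds the paddle down (lever past 0.2 rad) (x of balm_tin in the frame of balm_stand between -0.1 and -0.05 m and y of balm_tin in the frame of balm_stand between -0.02 and 0.02 m and z of balm_tin in the frame of balm_stand between 0.02 and 0.042 m and value of joint balm_lever above 0.2 rad and contact force between the fingers and balm_paddle above 0.3 N), for 0.1 s.
At the end, for the whole second after the job is handed in: Tin lying flat on its tray floor (tilt under 0.2 rad), at rest, centre 50 to 100 mm before the stand's origin, 20 mm either side of the lane's middle, 20 to 42 mm high; its lever below 0.05 rad; soap bar still behind its gate, lever below 0.1 rad (x of balm_tin in the frame of balm_stand between -0.1 and -0.05 m and y of balm_tin in the frame of balm_stand between -0.02 and 0.02 m and z of balm_tin in the frame of balm_stand between 0.02 and 0.042 m and angle between balm_tin's own z axis and vertical below 0.2 rad and linear speed of balm_tin below 0.02 m/s and value of joint balm_lever below 0.05 rad and x of soap_bar in the frame of soap_stand above 0.06 m and value of joint soap_lever below 0.1 rad); the robot touches nothing.
It fails at once if the robot touches the tin or the soap bar (contact force between any of the fingers, the arm and balm_tin above 0.5 N or contact force between any of the fingers, the arm and soap_bar above 0.5 N).
It fails at once if the robot touches a gate (the gate is raised by the paddle) (contact force between any of the fingers, the arm and balm_gate above 0.5 N or contact force between any of the fingers, the arm and soap_gate above 0.5 N).
It fails at once if the soap's dispenser is opened (lever past 0.15 rad) or its soap bar moves by 30 mm (value of joint soap_lever above 0.15 rad or distance of soap_bar from where it was at the start of the episode above 0.03 m).
It fails at once if the tin is lifted out of the lane (z of balm_tin in the frame of balm_stand above 0.13 m).
It fails at once if the spare tin or the spare soap bar is moved by 20 mm (distance of any of spare_tin, spare_soap from where it was at the start of the episode above 0.02 m).
It also fails if it takes over 38 s, if anything falls off the work surface, if the arm or the gripper's body presses on something with over 40 N, if the wrist force passes 120 N, or if a joint passes its speed limit or range.

ROBOT

A 6-joint arm with a two-finger parallel gripper is mounted at the origin on a cart in front of the work surface, level with it; the furniture and walls round the work are solid. World frame = base frame: x ahead of the robot, y to its left, z up, the work surface at z = 0. Lengths are in m, angles in rad, forces in N, time in s.
With the tool pointing down it reaches from about 0.2 to 0.875 m from the base axis. Payload 3.4 kg.
Tool frame: the origin (TCP) lies at the very end of the fingers, on their centre line; the grasp point (between the pads) lies 19 mm behind it; z points along the fingers, y is the direction in which the jaws open and shut (so a half turn about z gives the same grasp; the last joint's range is limited). The gripper opens to 94 mm and grips with 3 to 60 N. Pads are 16 mm wide; open, the fingers measure 119 mm over their backs; the gripper's body (75 mm by 177 mm) begins 78 mm behind the grasp point.
Start: joints at [-1.248, 0.276, 1.505, -0, 1.361, -0.121], TCP at [0.247, -0.519, 0.205] pointing down, gripper open.
Joint ranges: [-2.89, 2.89], [-0.75, 2.08], [0.22, 2.7], [-1.18, 4.32], [0.11, 2.71], [-2.7, 2.7]. Speed limits (rad/s): [2.57, 2.57, 3.14, 3.14, 3.14, 3.14].

INTERFACE

Orientations are given as a unit quaternion [w, x, y, z].
In Python, from workcell import monitor, eyes, ctrl, nets gives the robot as it stands.
- The arm moves only by the tool jog_arm, never from a script. Its argument "plan" is a list of rows, each a list of 7 numbers: the shift along the tool's x, y, z in m, then the turn, a rotation vector about the tool's x, y, z in degrees, then the closure, from -1 (fully open) to 1 (shut). A call has 1 to 20 rows; each row shifts and turns the commanded pose from where the row before left it, along the tool's axes as they then stand; what a row does not reach is not made up. A row lasts 1/10 s, in which the tool goes at most 50 mm and 8.59 degrees, less where a joint would pass 70% of its speed; a pose out of reach is approached as far as the arm can. A call is refused whole if a number of a shift passes 0.05 or a number of a turn 8.59, either way. A call with a gripper value outside its range is refused whole. The fingers move at their own pace and stop on an object; the grip force is fixed at half the most. Time passes only in rows, so rows that do not move let the fingers close. It gives the time, the measured TCP pose, the force and the opening at its end, in the units of the state.
- monitor.sense(): the state, without advancing time (a new reading comes with each control period).
- eyes.get_image(name): name is "side" or "top"; returns the picture (400x640x3 uint8, red, green, blue); there is no depth.
- eyes.get_calibration(name): a dict with "K" (3x3 intrinsics, pixels), "camera_from_world" (4x4, takes a point from world to camera coordinates). Camera axes: x right, y up, looking along -z (the intrinsics and any distortion apply to the point x, -y, -z); pixel columns grow to the right and rows downward; lengths in m; the calibration is good to about 2 mm. A picture is of the moment at which its call begins. get_calibration takes no time and is no camera call.
- ctrl.hand_in(): hands the job in, once; it reports no verdict.
Trained networks look in the newest picture that a camera, given by its name, has taken for a name from the list of things; names that differ only in an ending like _2 or _b are one class to them, and where a whole thing is asked for, a point or a joint stands for the part that bears it (a point fixed in the world has none). Each returns a list of dicts, best first, with "confidence" (0 to 1); they miss things now and then, are a little off and sometimes report something else, mostly with a low value. They report only what shows in the picture. A call takes as long as a camera call. They do not tell look-alikes from the thing itself.
- nets.spot_in(thing, camera): "box" ([left, top, right, bottom] as shares, 0 to 1, of the picture: columns of its width, rows of its height, round what is visible of it).
- nets.trace(thing, camera): "pixels" (400x640 bool, what is visible of it) and "box" ([left, top, right, bottom] as shares, 0 to 1, of the picture: columns of its width, rows of its height, round what is visible of it).
- nets.pinpoint(thing, camera): "location" ([column, row] as shares, 0 to 1, of the picture: columns of its width, rows of its height: a listed point, or the origin of a listed thing).
The state is a dict: "time_s": time; "joint_pos": joint angles; "dq": joint speeds; "effort": joint torques, N m; "tcp_pos": TCP position; "tool_rot": TCP orientation; "contact_force": force on the tool from outside, world axes, zero at the start; "torque": the same for the moment, N m; "grip_width": finger opening in m.
Only numpy, scipy, OpenCV 4.12 (cv2) and the standard library are available. Lean on these libraries where they do the work, as an engineer would, in place of code of your own. Each camera call takes 0.05 s, during which the arm holds its last target. There are 200 camera calls.

## Working session

There is one attempt and no reset: what is moved stays moved. The work goes in short steps, Python scripts to look and compute and a tool call to move; the robot and the scene stay as the last step left them, time stands still between calls to the robot, and variables do not carry over. Pictures are saved under pics/ and viewed, about 8 in all and at most 12, crops included, and the job is handed in when it is done.

Besides the shell and the picture viewer there is one more tool, called after ">>>" by a JSON object that holds its "name" and its "arguments", one argument or row to a line. jog_arm: Moves the arm, as the interface text tells. Its arguments: {"type":"object","properties":{"plan":{"type":"array"}},"required":["plan"]}

```bash
mkdir -p pics
python3 - <<'E'
from workcell import monitor, eyes, nets
import cv2
for c in("top","side"):
    im=eyes.get_image(c); cv2.imwrite(f"pics/{c}0.png",im[:,:,::-1])
    for t in("balm_tin","balm_stand","soap_stand","balm_paddle","soap_paddle","balm_gate","soap_bar"):
        print(c,t,[([round(float(v*s)) for v,s in zip(r["location"],(640,400))],round(r["confidence"],2)) for r in nets.pinpoint(t,c)])
s=monitor.sense(); print(s["time_s"],s["tcp_pos"],s["tool_rot"],s["grip_width"])
E
```

```text
top balm_tin [([380, 162], 0.93), ([322, 158], 0.65), ([314, 218], 0.63), ([453, 259], 0.56), ([321, 189], 0.55)]
top balm_stand [([384, 188], 0.64)]
top soap_stand [([265, 192], 0.57)]
top balm_paddle [([384, 237], 0.58)]
top soap_paddle [([219, 227], 0.63)]
top balm_gate [([367, 178], 0.49)]
top soap_bar [([269, 161], 0.92)]
side balm_tin [([371, 160], 0.72), ([349, 224], 0.53), ([314, 220], 0.48), ([292, 170], 0.45)]
side balm_stand [([315, 190], 0.88)]
side soap_stand [([323, 261], 0.8)]
side balm_paddle [([362, 169], 0.58)]
side soap_paddle [([369, 255], 0.68)]
side balm_gate [([308, 181], 0.61)]
side soap_bar [([287, 224], 0.92)]
0.8 [ 0.24687726 -0.5193245   0.20551231] [ 5.01204021e-05  9.75481966e-01  2.20079377e-01 -8.21580759e-06] 0.09387113626262857
```

View pics/top0.png

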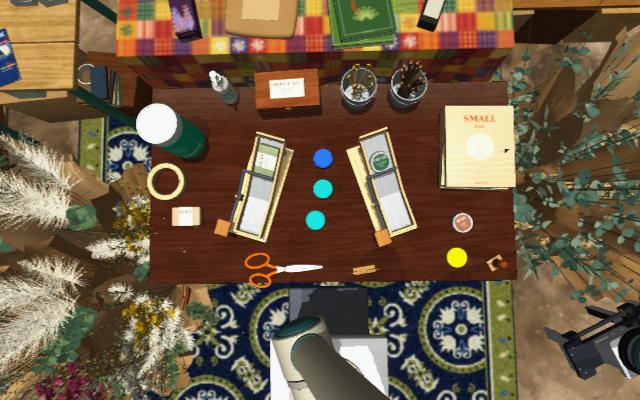

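View pics/side0.png

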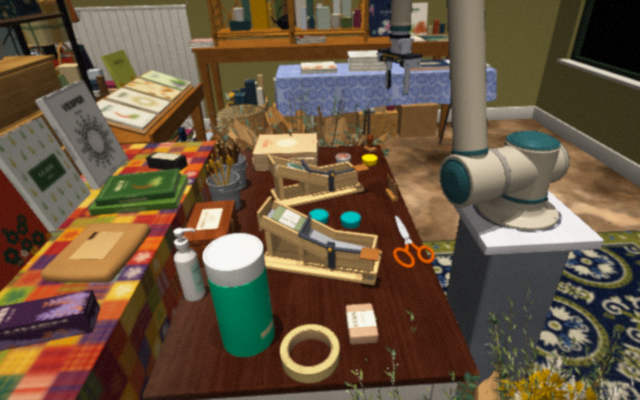

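Top view: the right dispenser has a round dark-green tin at (380,162) and its paddle at (382,237). The left dispenser has the soap bar at (268,160) and its paddle at (221,228). Other things that could pass for the tin are blue (322,158), turquoise (321,189) and (314,218), yellow (457,258), and the spare tin (462,222). I choose the tin in the right chute and check it in a close crop.

```bash
cat > h.py <<'E'
import numpy as np, cv2
from workcell import eyes
def ray(c,u,v):
    k=eyes.get_calibration(c);K=np.array(k["K"]);T=np.array(k["camera_from_world"]);R,t=T[:3,:3],T[:3,3]
    d=np.linalg.solve(K,[u,v,1.]);d=R.T@(d*[1,-1,-1]);return -R.T@t,d
def at(c,u,v,z):
    o,d=ray(c,u,v);return o+d*(z-o[2])/d[2]
def proj(c,P):
    k=eyes.get_calibration(c);K=np.array(k["K"]);T=np.array(k["camera_from_world"])
    p=(T[:3,:3]@np.atleast_2d(P).T).T+T[:3,3];q=(K@(p*[1,-1,-1]).T).T;return q[:,:2]/q[:,2:]
def stand(x,y,a,P):
    P=np.atleast_2d(P);c,s=np.cos(a),np.sin(a);return np.c_[x+c*P[:,0]-s*P[:,1],y+s*P[:,0]+c*P[:,1],P[:,2]]
E
python3 - <<'E'
from h import *
from workcell import nets
from scipy.optimize import least_squares
eyes.get_image("top");eyes.get_image("side")
print(eyes.get_calibration("top").keys())
obs=[]
def cen(t,c,near):
    best=None
    for r in nets.trace(t,c):
        m=r["pixels"];v,u=np.nonzero(m);p=np.array([u.mean(),v.mean()])
        print(c,t,p.round(1),m.sum(),round(r["confidence"],2))
        if np.hypot(*(p-near))<12 and best is None:best=p
    return best
L=[("balm_paddle","top",(382,237),(-.118,.060,.084)),("balm_paddle","side",(362,171),(-.118,.060,.082)),("balm_tin","top",(380,162),None)]
for t,c,n,P in L:
    p=cen(t,c,n)
    if p is None: continue
    if P is None:
        # tin lid centre: gate x .038+~.004+.027*cos ; height floor +21mm normal
        x=.04+.027*np.cos(.419)+.0; x=.072-.021*np.sin(.419)*1; fl=None
        P=None; ptin=p; print("tin at z .09:",at(c,*p,.09).round(3)); continue
    obs.append((c,p,P)); print(t,c,at(c,*p,P[2]).round(4))
o1,d1=ray("top",*obs[0][1]);
if len(obs)>1:
    o2,d2=ray("side",*obs[1][1]);s=np.linalg.lstsq(np.c_[d1,-d2],o2-o1,rcond=None)[0]
    print("tri",o1+d1*s[0],o2+d2*s[1])
m=[r for r in nets.trace("balm_stand","top")]
for r in m: 
    v,u=np.nonzero(r["pixels"]);print("stand",u.mean(),v.mean(),r["pixels"].sum(),cv2.minAreaRect(np.c_[u,v].astype(np.float32)))
im=eyes.get_image("top")[110:280,310:480,::-1]
cv2.imwrite("pics/crop.png",cv2.resize(im,None,fx=3.5,fy=3.5,interpolation=cv2.INTER_CUBIC))
E
```

```text
dict_keys(['K', 'camera_from_world'])
top balm_paddle [381.8 237.3] 227 0.59
balm_paddle top [ 0.4234 -0.1405  0.084 ]
side balm_paddle [317.5 248.6] 6140 0.56
side balm_paddle [359.8 167.7] 84 0.52
balm_paddle side [ 0.4266 -0.1409  0.082 ]
top balm_tin [378.9 161.2] 367 0.8
top balm_tin [454.8 257.5] 351 0.79
top balm_tin [322.2 188.7] 305 0.63
top balm_tin [322.2 158.5] 311 0.6
tin at z .09: [ 0.618 -0.137  0.09 ]
tri [ 0.42326381 -0.14080065  0.08194941] [ 0.42658111 -0.14118014  0.08185019]
stand 380.2258064516129 172.86021505376345 93 ((380.9000244140625, 172.70001220703125), (3.7947328090667725, 29.725406646728516), 71.56504821777344)
```

View pics/crop.png

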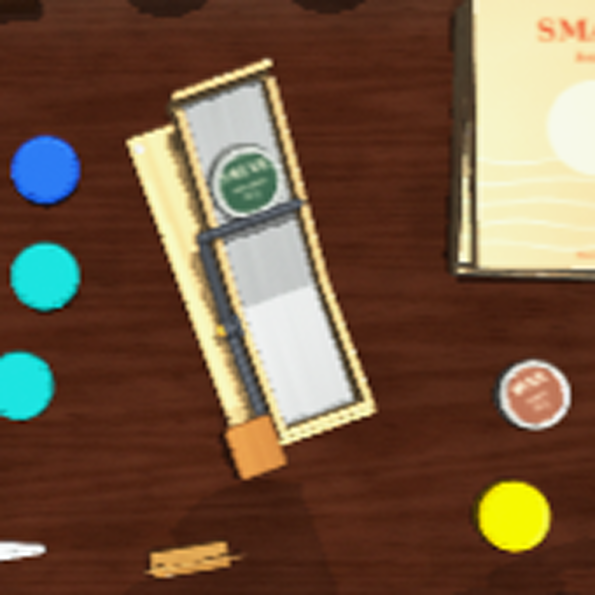

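The crop confirms it: a green-lidded round tin behind the gate bar, the stand turned about +20°, and the paddle at the end nearest the robot. The paddle triangulates to about (0.424, -0.141, 0.082), which matches the given 0.084 height. Next I close the fingers and move above it.

>>> {"name": "jog_arm", "arguments": {
  "plan": [
    [0, 0, 0, 0, 0, 5.4, 1],
    [0.021, -0.0211, 0, 0, 0, 0, 1],
    [0.021, -0.0211, 0, 0, 0, 0, 1],
    [0.021, -0.0211, 0, 0, 0, 0, 1],
    [0.021, -0.0211, 0, 0, 0, 0, 1],
    [0.021, -0.0211, 0, 0, 0, 0, 1],
    [0.021, -0.0211, 0, 0, 0, 0, 1],
    [0.021, -0.0211, 0, 0, 0, 0, 1],
    [0.021, -0.0211, 0, 0, 0, 0, 1],
    [0.021, -0.0211, 0, 0, 0, 0, 1],
    [0.021, -0.0211, 0, 0, 0, 0, 1],
    [0.021, -0.0211, 0, 0, 0, 0, 1],
    [0.021, -0.0211, 0, 0, 0, 0, 1],
    [0.021, -0.0211, 0, 0, 0, 0, 1],
    [0.021, -0.0211, 0, 0, 0, 0, 1],
    [0, 0, 0, 0, 0, 0, 1],
    [0, 0, 0, 0, 0, 0, 1]
  ]
}}

```text
time_s: 2.85
tcp_pos: [0.422, -0.141, 0.2056]
tool_rot: [0.0, 0.985, 0.175, -0.0]
contact_force: [-0.2, 0.0, 0.7]
grip_width: 0.0005
```

Over the paddle now. I'll lower to about 15 mm above it and check from the side.

>>> {"name": "jog_arm", "arguments": {
  "plan": [
    [0, 0, 0.03, 0, 0, 0, 1],
    [0, 0, 0.03, 0, 0, 0, 1],
    [0, 0, 0.03, 0, 0, 0, 1],
    [0, 0, 0.015, 0, 0, 0, 1],
    [0, 0, 0, 0, 0, 0, 1]
  ]
}}

```text
time_s: 3.35
tcp_pos: [0.4198, -0.1415, 0.0985]
tool_rot: [-0.001, 0.985, 0.173, -0.002]
contact_force: [0.6, 0.4, -0.4]
grip_width: 0.0006
```

Run:
```python
from h import *
a=eyes.get_image("side")[100:230,240:440,::-1]; b=eyes.get_image("top")[150:280,290:490,::-1]
cv2.imwrite("pics/c2.png",np.hstack([cv2.resize(x,None,fx=2,fy=2,interpolation=cv2.INTER_CUBIC) for x in(a.copy(),b.copy())]))
```

```text
(no output)
```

View pics/c2.png

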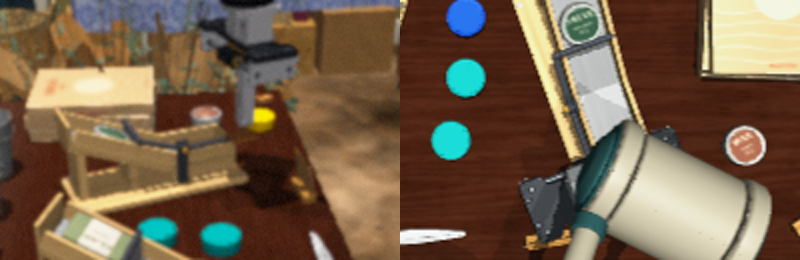

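The tip, at (245,125) in the side half, sits just above the paddle at (240,135) as expected. Pressing now.

>>> {"name": "jog_arm", "arguments": {
  "plan": [
    [0, 0, 0.006, 0, 0, 0, 1],
    [0, 0, 0.006, 0, 0, 0, 1],
    [0, 0, 0.005, 0, 0, 0, 1],
    [0, 0, 0.005, 0, 0, 0, 1],
    [0, 0, 0.005, 0, 0, 0, 1],
    [0, 0, 0.005, 0, 0, 0, 1],
    [0, 0, 0, 0, 0, 0, 1]
  ]
}}

```text
time_s: 4.15
tcp_pos: [0.4218, -0.1411, 0.0679]
tool_rot: [-0.0, 0.985, 0.174, -0.0]
contact_force: [-0.9, -0.8, 1.8]
grip_width: 0.0004
```

>>> {"name": "jog_arm", "arguments": {
  "plan": [
    [0, 0, 0.005, 0, 0, 0, 1],
    [0, 0, 0.005, 0, 0, 0, 1],
    [0, 0, 0.005, 0, 0, 0, 1],
    [0, 0, 0.003, 0, 0, 0, 1],
    [0, 0, 0, 0, 0, 0, 1],
    [0, 0, 0, 0, 0, 0, 1],
    [0, 0, 0, 0, 0, 0, 1],
    [0, 0, 0, 0, 0, 0, 1],
    [0, 0, 0, 0, 0, 0, 1],
    [0, 0, 0, 0, 0, 0, 1],
    [0, 0, 0, 0, 0, 0, 1],
    [0, 0, 0, 0, 0, 0, 1],
    [0, 0, 0, 0, 0, 0, 1],
    [0, 0, 0, 0, 0, 0, 1],
    [0, 0, 0, 0, 0, 0, 1],
    [0, 0, 0, 0, 0, 0, 1]
  ]
}}

```text
time_s: 5.75
tcp_pos: [0.422, -0.1411, 0.0505]
tool_rot: [0.0, 0.985, 0.174, 0.0]
contact_force: [0.3, 0.3, 2.9]
grip_width: 0.0006
```

Run:
```python
from h import *
from workcell import nets
a=eyes.get_image("side")[100:230,240:440,::-1]; b=eyes.get_image("top")[130:260,290:490,::-1]
cv2.imwrite("pics/c3.png",np.hstack([cv2.resize(x,None,fx=2,fy=2,interpolation=cv2.INTER_CUBIC) for x in(a.copy(),b.copy())]))
for r in nets.trace("balm_tin","top"):
    v,u=np.nonzero(r["pixels"]);print(u.mean(),v.mean(),r["confidence"])
```

```text
314.23825503355704 219.7718120805369 0.82
322.5061728395062 188.83333333333334 0.68
461.32530120481925 222.25 0.64
402.5625 212.0 0.45
```

View pics/c3.png

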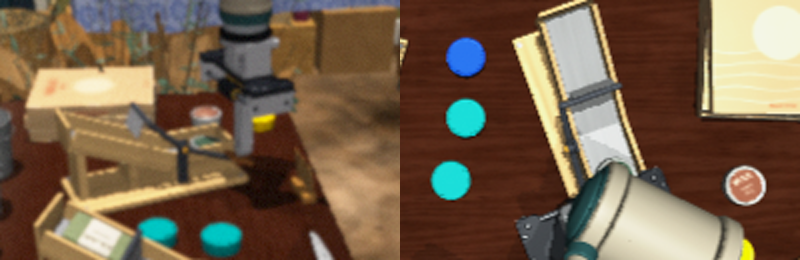

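The gate is up. The tin has left the chute and lies in the tray, at (205,143) in the side half and with its rear edge at (612,163) in the top half. I'll hold briefly, then let the paddle up and back away.

>>> {"name": "jog_arm", "arguments": {
  "plan": [
    [0, 0, 0, 0, 0, 0, 1],
    [0, 0, 0, 0, 0, 0, 1],
    [0, 0, 0, 0, 0, 0, 1],
    [0, 0, -0.006, 0, 0, 0, 1],
    [0, 0, -0.006, 0, 0, 0, 1],
    [0, 0, -0.006, 0, 0, 0, 1],
    [0, 0, -0.008, 0, 0, 0, 1],
    [0, 0, -0.01, 0, 0, 0, 1],
    [0, 0, -0.02, 0, 0, 0, 1],
    [0, 0, -0.03, 0, 0, 0, 1],
    [0, 0, -0.03, 0, 0, 0, 1],
    [0, 0, -0.03, 0, 0, 0, 1],
    [-0.02, 0.02, 0, 0, 0, 0, 1],
    [-0.02, 0.03, 0, 0, 0, 0, 1],
    [-0.02, 0.03, 0, 0, 0, 0, 1],
    [-0.02, 0.03, 0, 0, 0, 0, 1],
    [-0.02, 0.03, 0, 0, 0, 0, 1],
    [-0.02, 0.03, 0, 0, 0, 0, 1],
    [-0.02, 0.03, 0, 0, 0, 0, 1],
    [0, 0, 0, 0, 0, 0, 1]
  ]
}}

```text
time_s: 7.9
tcp_pos: [0.3585, -0.3815, 0.1969]
tool_rot: [0.002, 0.985, 0.172, 0.0]
contact_force: [-0.4, 0.3, 0.6]
grip_width: 0.0008
```

Run:
```python
from h import *
from workcell import nets
a=eyes.get_image("side")[100:230,240:440,::-1]; b=eyes.get_image("top")[130:260,290:490,::-1]
cv2.imwrite("pics/c4.png",np.hstack([cv2.resize(x,None,fx=2,fy=2,interpolation=cv2.INTER_CUBIC) for x in(a.copy(),b.copy())]))
th=np.radians(20);O=np.array([.4245,-.1407])-[-.118*np.cos(th)-.06*np.sin(th),-.118*np.sin(th)+.06*np.cos(th)]
for r in nets.trace("balm_tin","top"):
    v,u=np.nonzero(r["pixels"]);d=at("top",u.mean(),v.mean(),.05)[:2]-O
    print(u.mean(),v.mean(),round(r["confidence"],2),"stand xy",d@[np.cos(th),np.sin(th)],d@[-np.sin(th),np.cos(th)])
print([(np.array(r["location"])*[640,400]).round(1) for t in("balm_paddle","soap_bar") for r in nets.pinpoint(t,"top")])
```

```text
455.2470588235294 256.8794117647059 0.91 stand xy -0.23762479816717327 -0.10424400317270512
314.625 220.234375 0.69 stand xy -0.01725295111323804 0.20641680641102944
397.2050561797753 218.10955056179776 0.68 stand xy -0.08961458778174182 2.4010937003155746e-06
322.283185840708 157.98230088495575 0.53 stand xy 0.13153935826663832 0.12808860458807692
322.0845588235294 188.91544117647058 0.53 stand xy 0.053739558259819395 0.15823019092760038
257.1981132075472 174.3490566037736 0.34 stand xy 0.15264820755831246 0.3072542695326967
[array([387.6, 188.3]), array([269. , 163.9])]
```

View pics/c4.png

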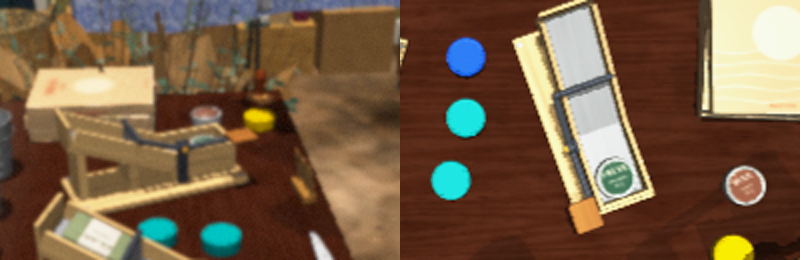

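The tin lies flat in the tray at about x -90 mm, y 0 mm of its stand. The paddle is level again, the gate is shut and the arm is clear, so I'm handing in.

```bash
python3 -c "
from workcell import ctrl; print(ctrl.hand_in())"
```

```text
the job is handed in; nothing more can be done
None
```

The tin is in its tray and the gate is shut again. I pressed the paddle of the right-hand dispenser (the one with the green-lidded tin) with closed fingertips. I held it down at about 3 N until the tin had slid into the tray, then let it up, backed away and handed in; the last move ended at 7.9 s of the 38 s allowed.

- **Tin:** the last pictures show it flat in the tray at about x -90 mm, y 0 mm of its stand, inside the required range.
- **Dispenser:** the paddle is back level and the gate is down, judged by eye, since the lever angle cannot be read directly.
- **Other things:** the network finds the soap bar within about 3 px of where it was at the start. The spare tin looks unmoved. I did not recheck the spare soap bar, but the arm never went near it.
- **Disagreement:** the final network lookup put the paddle at (388,188) in the top picture. That is the middle of the stand and clearly wrong against the picture, so I ignored it.

The hand-in gives no verdict.

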